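Crank a bow riser snug in the bench vise

ROBOT

A 6-joint arm with a two-finger parallel gripper is mounted at the origin on the work surface. World frame = base frame: x ahead of the robot, y to its left, z up, the work surface at z = 0. Lengths are in m, angles in rad, forces in N, time in s.
With the tool pointing down it reaches from about 0.225 to 0.875 m from the base axis. Payload 3.4 kg.
Tool frame: the origin (TCP) lies midway between the tips of the shut fingers; the grasp point (between the pads) lies 19 mm behind it (manip.grip_point_offset is the distance from the TCP to the grasp point, in m); x points along the fingers, y is the direction in which the jaws open and shut, and the axes are right-handed (so a half turn about x gives the same grasp; the last joint's range is limited). The gripper opens to 85 mm and grips with 20 to 120 N. Pads are 22 mm wide; open, the fingers measure 114 mm over their backs; the gripper's body (76 mm by 85 mm) begins 54 mm behind the grasp point. The pads swing forward as they close: fully open they stand 13 mm farther back than shut.
Start: joints at [-1.431, 0.276, 1.505, -0, 1.361, -0.121], TCP at [0.148, -0.556, 0.231] pointing down, gripper open.
Joint ranges: [-2.89, 2.89], [-0.75, 2.08], [0.22, 2.7], [-1.18, 4.32], [0.11, 2.71], [-2.7, 2.7]. Speed limits (rad/s): [2.57, 2.57, 3.14, 3.14, 3.14, 3.14].

INTERFACE

Orientations are given as a unit quaternion [w, x, y, z].
In Python, from rig import manip gives the robot as it stands.
- The arm moves only by the shell command python3 -m crank 'ROWS' [FORCE]. ROWS is a JSON object of lists of equal length, an entry for each row: "grip": the opening, from 0 (shut) to 1 (fully open); "slide": the shift along the world's x, y, z in cm, a list of three; "roll": the turn about the world's z in degrees. In form: {"grip": [grip, ...], "slide": [[dx, dy, dz], ...], "roll": [roll, ...]}. A call has 1 to 20 rows; each row is the pose to reach, as a shift and turn from the pose commanded when the call began; what a row does not reach only later rows make up. A row lasts 1/10 s, in which the tool goes at most 50 mm and 8.59 degrees, less where a joint would pass 70% of its speed; a pose out of reach is approached as far as the arm can. A call with a gripper value outside its range is refused whole. The fingers move at their own pace and stop on an object; FORCE is the grip in N (left out, the last holds). Time passes only in rows, so rows that repeat a pose let the fingers close. It gives the time, the measured TCP pose, the force and the opening at its end, in the units of the state.
- manip.get_state(): the state, without advancing time (a new reading comes with each control period).
- manip.get_image(name): name is "side" or "top" or "wrist"; returns a dict with "frame" (384x512x3 uint8, red, green, blue), "K" (3x3 intrinsics, pixels), "distortion" ([k1, k2, p1, p2, k3] as OpenCV has them; the pictures are not rectified), "R" (3x3) and "t" (3): a world point X has camera coordinates R X + t. Camera axes: x right, y down, z forward; pixel columns grow to the right and rows downward; lengths in m; the calibration is good to about 2 mm. A picture is of the moment at which its call begins. There is no depth.
- manip.sign_off(): hands the job in, once; it reports no verdict.
The state is a dict: "clock": time; "qpos": joint angles; "qd": joint speeds; "effort": joint torques, N m; "position": TCP position; "ee_rot": TCP orientation; "contact_force": force on the tool from outside, world axes, zero at the start; "moment": the same for the moment, N m; "width": finger opening in m.
Only numpy, scipy, OpenCV 4.12 (cv2) and the standard library are available. Lean on these libraries where they do the work, as an engineer would, in place of code of your own. Each camera call takes 0.05 s, during which the arm holds its last target. There are 200 camera calls.

TASK

Take the loose crank from its parking stand, feel its socket fully home onto the square drive hidden in the well of the yellow vise without jamming or forcing it, then wind the crank clockwise (seen from above) until the vise's sprung rubber pad is pressed about half way in against the wooden riser. Leave the crank seated and let go; do not push the vise by hand, overtighten it, or disturb the tray, spool and screwdriver nearby.

Things in the scene. Friction and masses are not known exactly. Their poses are not given: they have to be found in the camera images.
- vise: Yellow bench vise, fixed, 300 x 110 mm, base slab 28 mm thick. Origin on the bench under the axis of the drive well; its +x runs from the drive head along the bed to the moving jaw, riser and fixed jaw (jaws up to 95 mm high). Drive head: 110 x 110 mm block, top 85 mm above the bench, with an upright round well in it. Turning its drive clockwise from above moves the jaw to +x.
- well_mouth (a point): Centre of the well's mouth, on the drive head's top face, 85 mm above the bench; axes as the vise. Well: 54 mm bore with a 4 mm chamfer at the mouth, floor 57 mm below the mouth.
- drive_top (a point): Centre of the top of the upright square steel drive spindle in the well, 25 mm below the mouth; 24 x 24 mm, 32 mm tall. Axes as the vise: how the square is turned is NOT reported and differs every time. It is self-locking, turns at about 0.12 N m plus up to 0.13 N m from the pad, several turns clockwise; anticlockwise it stops where the jaw is wide open.
- crank: Loose steel crank, 0.45 kg, 180 mm tall, standing upright on its stand. Origin: centre of the socket's open lower end; z up along the shank (20 mm thick); x towards the knob. Arm z 108 to 122 mm, 20 mm wide. Fully home, the origin is 53 mm below the well's mouth; resting unengaged on top of the drive it is 25 mm below it.
- crank_socket (a point): Inner end of the crank's square socket, 28 mm above the crank's origin, axes as the crank. Socket: square tube, outside 36 mm (51 mm over corners), inside 26.4 mm square, 28 mm deep, flats facing crank +-x and +-y. It drops onto the drive at every 90 degrees, with about 6 degrees of free play either way when centred.
- crank_boss (a point): Point on the shank's axis to grip the boss that carries the crank, 145 mm above the crank's origin; axes as the crank. The boss sits on the arm: 36 mm along x, 24 mm along y, z 122 to 156 mm.
- crank_knob (a point): Grip point in the upright black knob, 80 mm from the shank's axis along the crank's x and 155 mm above its origin. The knob is 26 mm thick, z 124 to 180 mm, and spins freely on its pin.
- stand: Fixed steel parking stand: disc of 100 mm diameter, 12 mm thick, with a round stub 22 mm thick and 14 mm high that the crank's socket stands over. Origin under its centre on the bench.
- jaw (a joint): Travel of the moving jaw towards the riser, m; 0 wide open, grows as it closes, 25 mm a turn of the drive. Starts anywhere from 0 to 7 mm.
- jaw_pad (a joint): How far the sprung rubber pad is pressed back into the moving jaw, m: 0 free, 0.016 pressed fully in; about 2 N per mm. Starts at 0; the pad meets the riser, pushes it 1 to 4 mm to the fixed jaw and is then pressed in.
- riser: Loose wooden bow riser lying on the vise's bed between the pad and the fixed jaw, along the vise's y: 430 mm long, 45 mm wide, 50 mm high at its middle, 0.6 kg. Origin under its middle; upright z.
- parts_tray: Bystander: open grey plastic tray, 110 x 150 x 45 mm, loose. Origin under its centre. Tray and stand may change sides.
- spool: Bystander: black thread spool standing upright, 52 mm diameter, 65 mm high, loose. Origin under its centre.
- driver: Bystander: black-handled screwdriver lying on the bench, loose.
Things that resemble listed ones, but are neither listed nor needed, are in the scene too. Leave any purple look-alike of the crank alone.

How it is judged:
By the outcome, as a careful person would: the job done as asked, in the order asked, and still so for the second after the job is handed in, with the robot touching nothing.
It also fails if it takes over 72 s, if anything falls off the work surface, if the arm or the gripper's body presses on something with over 40 N, if the wrist force passes 120 N, or if a joint passes its speed limit or range.

## Working session

There is one attempt and no reset: what is moved stays moved. The work goes in short steps, Python scripts to look and compute and a shell command to move; the robot and the scene stay as the last step left them, time stands still between calls to the robot, and variables do not carry over. Pictures are saved under pics/ and viewed, on a budget of 10 in all, crops included, one or two more only if the job needs it, and the job is handed in when it is done.

```bash
mkdir -p pics; ls; cat > h.py <<'E'
import numpy as np, cv2
from rig import manip
def grab(n,tag):
    d=manip.get_image(n); f=cv2.cvtColor(np.asarray(d["frame"]),cv2.COLOR_RGB2BGR)
    cv2.imwrite(f"pics/{tag}.png",f); np.savez(f"pics/{tag}.npz",**{k:np.array(d[k]) for k in("frame","K","distortion","R","t")})
    return d
def load(tag): return dict(np.load(f"pics/{tag}.npz"))
def ray(d,uv,z):
    p=cv2.undistortPoints(np.array([[uv]],float),d["K"],d["distortion"])[0,0]
    r=d["R"].T@np.array([p[0],p[1],1]); c=-d["R"].T@d["t"]
    return c+r*(z-c[2])/r[2]
def proj(d,X):
    return cv2.projectPoints(np.array([X],float),cv2.Rodrigues(np.array(d["R"]))[0],np.array(d["t"]),d["K"],d["distortion"])[0].ravel()
E
python3 - <<'E'
from h import *
s=manip.get_state();print(s)
a=grab("top","top0");b=grab("side","side0")
cv2.imwrite("pics/both.png",np.hstack([cv2.resize(cv2.imread(f"pics/{n}0.png"),(400,300)) for n in("top","side")]))
E
```

```text
pics
{'clock': 0.0, 'qpos': array([-1.43101487e+00,  2.76594946e-01,  1.50613942e+00, -3.23474527e-05,
        1.36068770e+00, -1.20975206e-01]), 'qd': array([ 0.00055846, -0.00013131, -0.00097909, -0.00042711,  0.0008257 ,
        0.00070723]), 'effort': array([-5.58600150e-04, -4.16770148e+01, -2.45806968e+01, -4.91112569e-04,
        1.09796741e-02, -3.23726113e-07]), 'position': array([ 0.14816485, -0.55503538,  0.23043723]), 'ee_rot': array([-0.09128611, -0.70108754, -0.09257943,  0.70112207]), 'contact_force': array([-0.26759542,  0.44197193, -0.59368841]), 'moment': array([-0.01814606, -0.02124086, -0.06643947]), 'width': 0.0854038253995321}
```

View pics/top0.png

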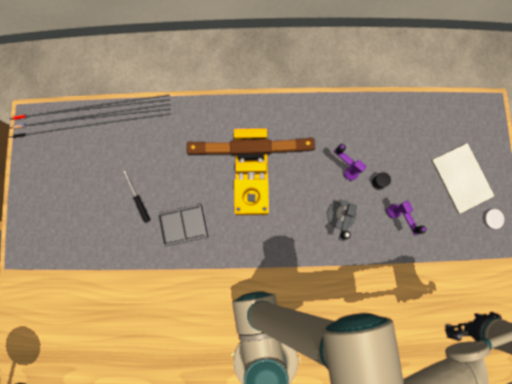

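View pics/side0.png

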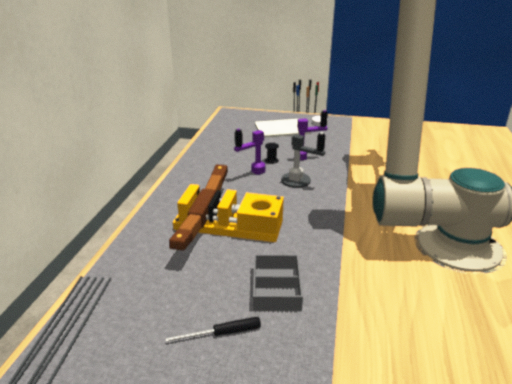

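The top view shows the vise's drive head at about (252,197). There are three crank-like things: purple at (350,162), purple at (405,212) and steel grey on a disc stand at (343,215). The grey one fits the description. I'll confirm it in an enlarged crop.

```bash
python3 - <<'E'
from h import *
f=cv2.imread("pics/top0.png")
g=cv2.imread("pics/side0.png")
a=cv2.resize(f[185:255,305:385],(400,350),interpolation=cv2.INTER_CUBIC)
b=cv2.resize(f[160:230,215:295],(400,350),interpolation=cv2.INTER_CUBIC)
cv2.imwrite("pics/crop1.png",np.hstack([a,b]))
d=load("top0")
for n,uv,z in [("knob",(345.5,235.5),.192),("boss?",(342,207),.168),("well",(252,197),.085),("stand",(343,218),.012)]: print(n,ray(d,uv,z).round(3))
hsv=cv2.cvtColor(f,cv2.COLOR_BGR2HSV)
m=cv2.inRange(hsv,(20,150,80),(35,255,255)); m[:120]=0;m[230:]=0
n,l,st,c=cv2.connectedComponentsWithStats(m);print(st[1:],c[1:])
E
```

```text
knob [ 0.402 -0.244  0.192]
boss? [ 0.489 -0.242  0.168]
well [0.537 0.031 0.085]
stand [ 0.468 -0.276  0.012]
[[ 234  129   33   11  327]
 [ 307  142    2    2    4]
 [ 192  146    2    2    4]
 [ 234  153   35   62 1675]] [[249.68501529 133.50458716]
 [307.5        142.5       ]
 [192.5        146.5       ]
 [250.93492537 187.58865672]]
```

View pics/crop1.png

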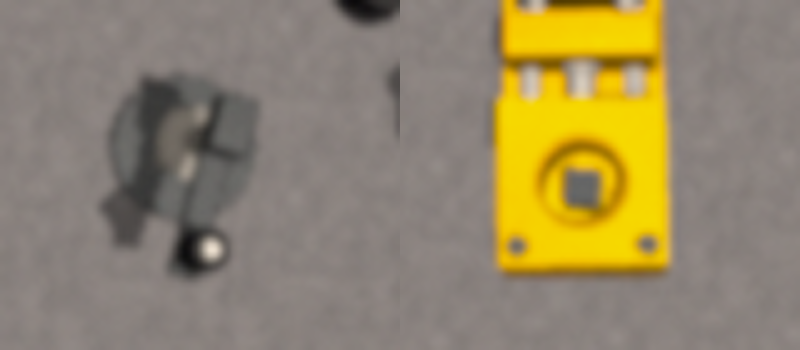

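```bash
python3 - <<'E'
from h import *
d=load("top0")
print("cam",(-d["R"].T@d["t"]).round(3))
P={}
for n,uv,z in [("knob",(305+208/5,185+250/5),.192),("boss",(305+237/5,185+125/5),.168),("stand",(305+183/5,185+147/5),.012),("mouth",(215+182/5,160+182/5),.085),("drv",(215+183/5,160+188/5),.060),
 ("hA",(215+98/5,160+97/5),.085),("hB",(215+97/5,160+268/5),.085),("hC",(215+268/5,160+268/5),.085)]:
    P[n]=ray(d,uv,z); print(n,P[n].round(4))
k=P["knob"]-P["boss"]; print(np.hypot(*k[:2]),np.degrees(np.arctan2(k[1],k[0])))
k=P["hA"]-P["hB"]; print("vise",np.degrees(np.arctan2(k[1],k[0])))
w=grab("wrist","w0"); print("wrist cam",(-w["R"].T@w["t"]).round(3),w["R"].round(2))
s=manip.get_state()
from scipy.spatial.transform import Rotation as R
q=s["ee_rot"];print(R.from_quat(np.roll(q,-1)).as_matrix().round(3))
E
```

```text
cam [ 0.364 -0.     1.346]
knob [ 0.4036 -0.247   0.192 ]
boss [ 0.4792 -0.2737  0.168 ]
stand [ 0.4803 -0.2719  0.012 ]
mouth [0.5394 0.0325 0.085 ]
drv [0.5388 0.0325 0.06  ]
hA [0.5965 0.0861 0.085 ]
hB [0.4848 0.0882 0.085 ]
hC [ 0.4823 -0.0217  0.085 ]
0.08008816382239918 160.5277760941313
vise -1.069803926677547
wrist cam [ 0.212 -0.54   0.374] [[ 0.26 -0.97 -0.  ]
 [-0.93 -0.25  0.26]
 [-0.25 -0.06 -0.97]]
[[-0.     0.258 -0.966]
 [ 0.001 -0.966 -0.258]
 [-1.    -0.001 -0.   ]]
```

```bash
python3 -m crank '{"grip":[1,1,1,1,1,1,1,1,1,1,1,1,1,1],"slide":[[0,0,4],[15,12,4],[33,28,4],[33,28,4],[33,28,4],[33,28,4],[33,28,4],[33,28,4],[33,28,4],[33,28,4],[33,28,4],[33,28,4],[33,28,4],[33,28,4]],"roll":[0,-8,-16,-24,-34,-34,-34,-34,-34,-34,-34,-34,-34,-34]}' 40
python3 - <<'E'
from h import *
s=manip.get_state();print(s["qpos"].round(2),s["position"].round(4),s["contact_force"].round(2))
w=grab("wrist","w1")
for n,X in dict(boss=(.4792,-.2737,.168),knob=(.4036,-.247,.192),stand=(.4803,-.2719,.012)).items(): print(n,proj(w,X).round(0))
E
```

```text
clock: 1.55
position: [0.4772, -0.2766, 0.2713]
ee_rot: [0.118, -0.697, 0.118, 0.697]
contact_force: [0.0, 0.2, 0.2]
width: 0.0852
[-0.65  0.22  1.48 -0.    1.44  1.25] [ 0.4772 -0.2766  0.2713] [0.04 0.24 0.18]
boss [249. 184.]
knob [249. 274.]
stand [249. 156.]
```

View pics/w1.png

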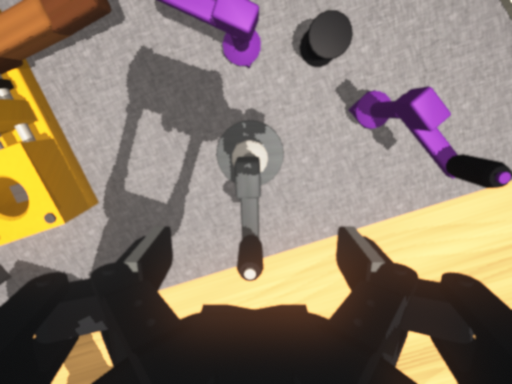

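The grey crank is at (249,184) for the boss and (249,272) for the knob, which matches the projections. Descending and gripping the boss.

```bash
python3 -m crank '{"grip":[1,1,1,1,1,0.1,0.1,0.1,0.1,0.1,0.1,0.1,0.1],"slide":[[0.1,0.2,-5],[0.1,0.2,-9],[0.1,0.2,-12],[0.1,0.2,-13.5],[0.1,0.2,-13.5],[0.1,0.2,-13.5],[0.1,0.2,-13.5],[0.1,0.2,-13.5],[0.1,0.2,-13.5],[0.1,0.2,-13.5],[0.1,0.2,-13.5],[0.1,0.2,-13.5],[0.1,0.2,-13.5]],"roll":[0,0,0,0,0,0,0,0,0,0,0,0,0]}' 60
```

```text
clock: 2.9
position: [0.48, -0.2737, 0.1374]
ee_rot: [-0.117, 0.698, -0.117, -0.697]
contact_force: [0.5, 1.5, 5.8]
width: 0.0233
```

```bash
python3 -m crank '{"grip":[0.1,0.1,0.1,0.1,0.1,0.1,0.1,0.1,0.1,0.1,0.1,0.1,0.1,0.1],"slide":[[0,0,2],[0,0,5],[0,0,9],[0,0,12],[0,4,12],[-2,8,12],[-4,13,12],[-5,18,12],[-5,23,12],[-5,28,12],[-5,32,12],[-5,34,12],[-5,34,12],[-5,34,12]],"roll":[0,0,0,0,0,0,0,0,0,0,0,0,0,0]}'
python3 - <<'E'
from h import *
s=manip.get_state();print(s["qpos"].round(2),s["contact_force"].round(2),s["moment"].round(2))
w=grab("wrist","w2")
print(proj(w,(.539,.0325,.06)),proj(w,(.539,.0325,.085)))
E
```

```text
clock: 4.3
position: [0.4285, 0.0663, 0.2554]
ee_rot: [0.116, -0.697, 0.117, 0.698]
contact_force: [-0.5, -0.4, -4.0]
width: 0.0228
[-0.01  0.05  1.73 -0.    1.37  1.9 ] [-0.53 -0.42 -4.02] [ 0.01 -0.05 -0.02]
[249.16502671  66.54418638] [248.80498863  62.87549785]
```

View pics/w2.png

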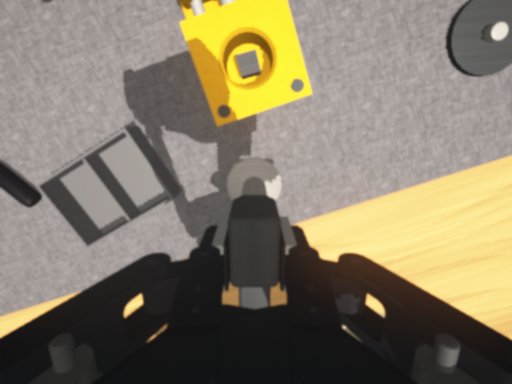

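The well mouth is at about (247,60) and the dark drive at (247,64), turned a little from the head. Measuring its angle and centre.

```bash
python3 - <<'E'
from h import *
w=load("w2"); f=cv2.cvtColor(w["frame"],cv2.COLOR_RGB2BGR); hsv=cv2.cvtColor(f,cv2.COLOR_BGR2HSV)
m=cv2.inRange(hsv,(0,0,20),(180,110,160)); roi=np.zeros_like(m); cv2.circle(roi,(247,63),24,255,-1); m&=roi
cs,_=cv2.findContours(m,0,2); c=max(cs,key=cv2.contourArea); print(cv2.contourArea(c))
P=np.array([ray(w,p[0].astype(float),.060)[:2] for p in c])*1000
r=cv2.minAreaRect(P.astype(np.float32)); print("drive",r)
y=cv2.inRange(hsv,(18,120,60),(38,255,255))
cs,_=cv2.findContours(y,0,2); c=max(cs,key=cv2.contourArea)
H=np.array([ray(w,p[0].astype(float),.085)[:2] for p in c if p[0][1]>3])*1000
# near edge (towards robot) and hole
L=H[(H[:,0]<490)&(abs(H[:,1]-32)<45)]
v=cv2.fitLine(L.astype(np.float32),cv2.DIST_HUBER,0,.01,.01).ravel(); print("near edge dir",np.degrees(np.arctan2(v[1],v[0])),v[2:])
out=cv2.resize(cv2.merge([m,m,m])[20:110,200:300],None,fx=3,fy=3); cr=cv2.resize(f[20:110,200:300],None,fx=3,fy=3)
cv2.imwrite("pics/c2.png",np.hstack([cr,out]))
# crank pose in hand: knob dir from tool
from scipy.spatial.transform import Rotation as R
M=R.from_quat(np.roll(manip.get_state()["ee_rot"],-1)).as_matrix(); print(M.round(3)[:, 1:], np.degrees(np.arctan2(M[1,1],M[0,1])),np.degrees(np.arctan2(M[1,2],M[0,2])))
E
```

```text
387.0
drive ((541.9660034179688, 33.147239685058594), (21.538311004638672, 23.929607391357422), 86.29407501220703)
near edge dir -89.8443 [488.21692   20.361814]
[[-0.326 -0.945]
 [-0.945  0.326]
 [ 0.002  0.001]] -109.03740171239087 160.96247856726714
```

View pics/c2.png

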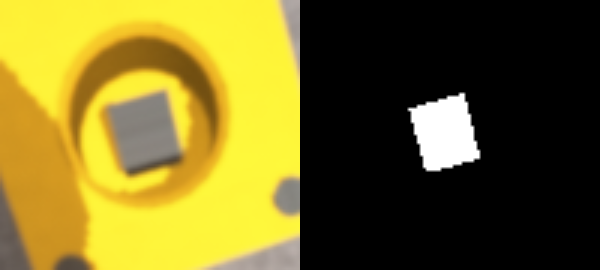

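```bash
python3 - <<'E'
from h import *
w=load("w2")
C=np.array([ray(w,(200+u/3-.33,20+v/3-.33),.060)[:2] for u,v in [(104,107),(163,91),(181,153),(124,168)]])*1000
print(C.round(1),C.mean(0))
for i in range(4):
    e=C[(i+1)%4]-C[i]; print(np.hypot(*e).round(1),np.degrees(np.arctan2(e[1],e[0]))%90)
E=[ray(w,(200+u/3-.33,20+v/3-.33),.085)[:2]*1000 for u,v in [(60,105),(228,105),(143,22),(145,208)]];print(np.round(E,1),np.mean(E,0))
E
```

```text
[[555.6  44.5]
 [553.6  21.6]
 [530.8  22.1]
 [532.8  44.7]] [543.21657154  33.23504856]
23.0 84.97198386576858
22.9 88.61532202118454
22.6 84.82480720474936
22.8 89.69171884792958
[[556.5  58.8]
 [537.4   3.1]
 [571.7  22.7]
 [514.5  42. ]] [545.02759154  31.65395349]
```

```bash
python3 - <<'E'
from h import *
a=cv2.imread("pics/w1.png")[110:290,195:305]; b=cv2.imread("pics/w2.png")[140:240,200:310]
cv2.imwrite("pics/c3.png",np.hstack([cv2.resize(a,(330,540),interpolation=cv2.INTER_CUBIC),cv2.copyMakeBorder(cv2.resize(b,(440,400),interpolation=cv2.INTER_CUBIC),0,140,0,0,0)]))
E
```

```text
(no output)
```

View pics/c3.png

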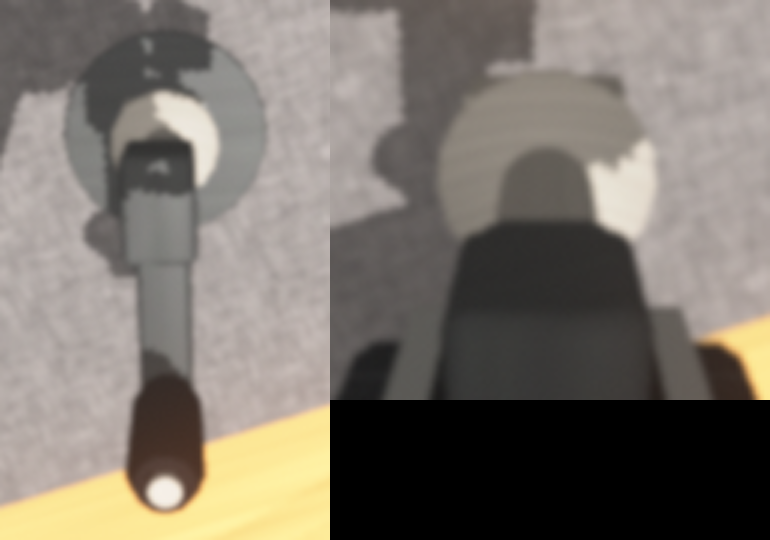

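```bash
python3 - <<'E'
from h import *
w=load("w1"); 
k=ray(w,(195+165/3-.33,110+492/3-.33),.192);s=ray(w,(195+165/3-.33,110+130/3-.33),.012)
print("knob",k.round(4),"stand",s.round(4))
u=np.array([np.cos(np.radians(160.6)),np.sin(np.radians(160.6))]); print("boss from knob",k[:2]-.08*u)
for v in (143,163,190,263): print(v,ray(w,(195+160/3,110+v/3),.168)[:2].round(4), ((ray(w,(195+160/3,110+v/3),.168)[:2]-k[:2])@-u).round(4))
for a,b in [((124,200),(197,200))]:
  print(np.hypot(*(ray(w,(195+a[0]/3,110+a[1]/3),.168)-ray(w,(195+b[0]/3,110+b[1]/3),.168))[:2]))
w=load("w2")
for z in (.131,.159,.165):
  c=ray(w,(254.3,185),z); l=ray(w,(200+107/4,180),z); r=ray(w,(200+327/4,180),z); print(z,c.round(4),np.hypot(*(l-r)[:2]))
E
```

```text
knob [ 0.4039 -0.2481  0.192 ] stand [ 0.4851 -0.2739  0.012 ]
boss from knob [ 0.479398   -0.27471516]
143 [ 0.5026 -0.2813] 0.104
163 [ 0.4968 -0.2792] 0.0979
190 [ 0.4888 -0.2764] 0.0895
263 [ 0.4666 -0.2685] 0.0659
0.022515169790286057
0.131 [0.4222 0.0666 0.131 ] 0.05543408058328914
0.159 [0.4294 0.0642 0.159 ] 0.049639326459453965
0.165 [0.4309 0.0637 0.165 ] 0.048397593432917864
```

```bash
python3 -m crank '{"grip":[0.1,0.1,0.1,0.1,0.1,0.1,0.1,0.1],"slide":[[4,-1,0],[8,-2,0],[12,-3.3,0],[12.5,-3.3,-2],[12.5,-3.3,-3.5],[12.5,-3.3,-3.5],[12.5,-3.3,-3.5],[12.5,-3.3,-3.5]],"roll":[7,15,15.5,15.5,15.5,15.5,15.5,15.5]}'
python3 - <<'E'
from h import *
s=manip.get_state();print(s["qpos"].round(2),s["position"].round(4),s["contact_force"].round(2),s["moment"].round(3))
grab("side","s1"); f=cv2.imread("pics/s1.png")[100:260,150:350]; cv2.imwrite("pics/s1c.png",cv2.resize(f,(750,600),interpolation=cv2.INTER_CUBIC))
E
python3 -m crank '{"grip":[0.1,0.1,0.1,0.1],"slide":[[0,0,-0.5],[0,0,-1],[0,0,-1.3],[0,0,-1.3]],"roll":[0,0,0,0]}'
```

```text
clock: 5.15
position: [0.5547, 0.0327, 0.2223]
ee_rot: [-0.022, 0.707, -0.022, -0.706]
contact_force: [0.2, -0.2, -4.4]
width: 0.0235
[-0.07  0.25  1.56 -0.    1.33  1.57] [0.5547 0.0327 0.2223] [ 0.18 -0.23 -4.4 ] [-0.009 -0.051 -0.034]
clock: 5.6
position: [0.5543, 0.0335, 0.2103]
ee_rot: [-0.022, 0.707, -0.022, -0.706]
contact_force: [-2.9, -0.5, 6.3]
width: 0.0231
```

I mis-added dx, so I am 13 mm too far in x. The socket is only lightly touching the head's top face (about 10 N). Lifting and correcting.

```bash
python3 -m crank '{"grip":[0.1,0.1,0.1,0.1,0.1],"slide":[[0,0,1.2],[0,0,1.2],[-1.3,0,1.2],[-1.3,0,1.2],[-1.3,0,1.2]],"roll":[0,0,0,0,0]}'
python3 -m crank '{"grip":[0.1,0.1,0.1,0.1],"slide":[[0,0,-0.5],[0,0,-1],[0,0,-1.3],[0,0,-1.3]],"roll":[0,0,0,0]}'
```

```text
clock: 6.1
position: [0.5404, 0.0335, 0.2199]
ee_rot: [0.022, -0.706, 0.022, 0.707]
contact_force: [-0.1, -0.4, -4.0]
width: 0.023
clock: 6.5
position: [0.5408, 0.0334, 0.2063]
ee_rot: [0.022, -0.706, 0.022, 0.707]
contact_force: [0.7, 0.1, -3.9]
width: 0.0232
```

```bash
python3 -m crank '{"grip":[0.1,0.1,0.1,0.1],"slide":[[0,0,-0.3],[0,0,-0.6],[0,0,-0.6],[0,0,-0.6]],"roll":[0,0,0,0]}'
```

```text
clock: 6.9
position: [0.5413, 0.0334, 0.2013]
ee_rot: [0.022, -0.707, 0.022, 0.707]
contact_force: [0.6, -0.0, -4.8]
width: 0.0232
```

```bash
python3 -m crank '{"grip":[0.1,0.1,0.1,0.1,0.1],"slide":[[0,0,-0.5],[0,0,-1],[0,0,-1.4],[0,0,-1.4],[0,0,-1.4]],"roll":[0,0,0,0,0]}'
python3 -m crank '{"grip":[0.1,0.1,0.1],"slide":[[0,0,-0.2],[0,0,-0.4],[0,0,-0.4]],"roll":[0,0,0]}'
```

```text
clock: 7.4
position: [0.5412, 0.0334, 0.1871]
ee_rot: [0.022, -0.707, 0.022, 0.707]
contact_force: [0.2, -0.4, -4.9]
width: 0.0232
clock: 7.7
position: [0.542, 0.0334, 0.1853]
ee_rot: [-0.022, 0.708, -0.022, -0.706]
contact_force: [-1.5, 0.4, 5.4]
width: 0.0231
```

```bash
python3 -m crank '{"grip":[0.1,0.1,0.1],"slide":[[0,0,0],[0,0,0],[0,0,0]],"roll":[4,4,4]}'
python3 -m crank '{"grip":[0.1,0.1,0.1],"slide":[[0,0,0],[0,0,0],[0,0,0]],"roll":[-4,-8,-8]}'
```

```text
clock: 8.0
position: [0.5421, 0.0337, 0.1853]
ee_rot: [0.003, 0.708, 0.003, -0.706]
contact_force: [-1.7, 0.3, 5.8]
width: 0.0232
clock: 8.3
position: [0.5421, 0.0336, 0.1854]
ee_rot: [-0.047, 0.707, -0.047, -0.704]
contact_force: [-1.1, -0.3, 5.2]
width: 0.0232
```

```bash
python3 -m crank '{"grip":[0.1,0.1],"slide":[[0,0,0],[0,0,0]],"roll":[4,4]}'
python3 -c "
from h import *
s=manip.get_state();print(s['position'].round(4),s['contact_force'].round(2),s['moment'].round(3))"
python3 -m crank '{"grip":[0.1,0.1,0.1],"slide":[[-0.1,0,0],[-0.2,0,0],[-0.2,0,0]],"roll":[0,0,0]}'
python3 -c "
from h import *
s=manip.get_state();print(s['position'].round(4),s['contact_force'].round(2),s['moment'].round(3))"
```

```text
clock: 8.5
position: [0.5422, 0.0337, 0.1854]
ee_rot: [-0.022, 0.708, -0.021, -0.706]
contact_force: [-1.0, 0.1, 5.9]
width: 0.0238
[0.5422 0.0337 0.1854] [-1.02  0.15  5.89] [0.242 0.357 0.025]
clock: 8.8
position: [0.5414, 0.0337, 0.1854]
ee_rot: [-0.022, 0.709, -0.022, -0.705]
contact_force: [0.1, 0.5, 5.4]
width: 0.0229
[0.5414 0.0337 0.1854] [0.09 0.46 5.43] [ 0.343 -0.181  0.026]
```

The moments suggest x is about right and the socket's +y wall sits on the drive, so I'll ease it towards +y.

```bash
python3 -m crank '{"grip":[0.1,0.1,0.1],"slide":[[0.1,0.1,0],[0.1,0.15,0],[0.1,0.15,0]],"roll":[0,0,0]}'
python3 -c "
from h import *
s=manip.get_state();print(s['position'].round(4),s['contact_force'].round(2),s['moment'].round(3))"
```

```text
clock: 9.1
position: [0.5418, 0.0343, 0.1854]
ee_rot: [-0.021, 0.708, -0.022, -0.705]
contact_force: [0.3, -0.8, 5.8]
width: 0.0228
[0.5418 0.0343 0.1854] [ 0.29 -0.79  5.8 ] [-0.221  0.121  0.024]
```

```bash
R(){ python3 -c "
from h import *
s=manip.get_state();print(s['position'].round(4),s['contact_force'].round(2),s['moment'].round(3))"; }
python3 -m crank '{"grip":[0.1,0.1,0.1],"slide":[[0,0,0],[0,0,0],[0,0,0]],"roll":[4,8,8]}' |sed -n 2p;R
python3 -m crank '{"grip":[0.1,0.1,0.1,0.1],"slide":[[0,0,0],[0,0,0],[0,0,0],[0,0,0]],"roll":[-5,-10,-15,-15]}'|sed -n 2p;R
```

```text
position: [0.5415, 0.0348, 0.1853]
[0.5415 0.0348 0.1853] [-1.3   0.48  6.28] [ 0.083  0.199 -0.015]
position: [0.5415, 0.0342, 0.1853]
[0.5415 0.0342 0.1853] [-0.42 -1.39  6.16] [-0.173  0.179 -0.014]
```

```bash
python3 -m crank '{"grip":[0.1,0.1],"slide":[[0,0,0],[0,0,0]],"roll":[7,7]}'
python3 - <<'E'
from h import *
w=grab("wrist","w3"); print(proj(w,(.5415,.034,.085)))
s=grab("side","s2"); print(proj(s,(.5415,.034,.085)))
a=cv2.imread("pics/w3.png"); u,v=proj(w,(.5415,.034,.085)).astype(int)
b=cv2.imread("pics/s2.png"); p,q=proj(s,(.5415,.034,.085)).astype(int)
cv2.imwrite("pics/c4.png",np.hstack([cv2.resize(a[max(v-90,0):max(v-90,0)+120,u-80:u+80],(480,360)),cv2.resize(b[q-60:q+30,p-40:p+40],(320,360))]))
E
```

```text
clock: 10.0
position: [0.5416, 0.0345, 0.1853]
ee_rot: [-0.021, 0.708, -0.022, -0.705]
contact_force: [-0.2, 0.1, 6.7]
width: 0.0229
[253.11232253 185.80538549]
[260.39891888 203.91356446]
```

View pics/c4.png

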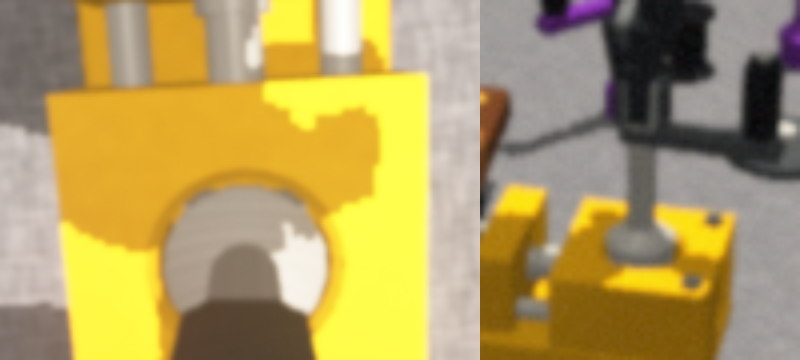

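The collar sits roughly centred in the mouth, with about 1 mm of ambiguity. I'll feel the well walls with the socket lifted slightly, then centre it.

```bash
cat > r.sh <<'E'
python3 -c "
from h import *
s=manip.get_state();print((s['position']*1000).round(1),s['contact_force'].round(2),s['moment'].round(3))"
E
python3 -m crank '{"grip":[0.1,0.1,0.1],"slide":[[0,0,0.4],[0,0,0.5],[0,0,0.5]],"roll":[0,0,0]}' >/dev/null; sh r.sh
python3 -m crank '{"grip":[0.1,0.1,0.1],"slide":[[0,0.1,0],[0,0.2,0],[0,0.2,0]],"roll":[0,0,0]}' >/dev/null; sh r.sh
python3 -m crank '{"grip":[0.1,0.1,0.1,0.1],"slide":[[0,-0.2,0],[0,-0.3,0],[0,-0.4,0],[0,-0.4,0]],"roll":[0,0,0,0]}' >/dev/null; sh r.sh
python3 -m crank '{"grip":[0.1,0.1,0.1,0.1],"slide":[[0.1,0.2,0],[0.2,0.2,0],[0.2,0.2,0],[0.2,0.2,0]],"roll":[0,0,0,0]}' >/dev/null; sh r.sh
python3 -m crank '{"grip":[0.1,0.1,0.1,0.1],"slide":[[-0.1,0,0],[-0.3,0,0],[-0.4,0,0],[-0.4,0,0]],"roll":[0,0,0,0]}' >/dev/null; sh r.sh
```

```text
[539.9  34.9 187.9] [-0.37 -0.05 -5.35] [-0.024  0.011 -0.04 ]
[540.1  36.8 188. ] [-0.34  0.12 -4.75] [-0.14  -0.05   0.038]
[540.3  32.7 188.3] [-0.3   0.05 -3.42] [-0.047 -0.003  0.031]
[541.9  35.  188.2] [-0.05  0.16 -3.83] [-0.003  0.24   0.008]
[538.2  34.9 188.4] [-0.02 -0.5  -3.24] [-0.001  0.014  0.022]
```

```bash

python3 -m crank '{"grip":[0.1,0.1,0.1,0.1],"slide":[[-0.1,0,0],[-0.2,0,0],[-0.2,0,0],[-0.2,0,0]],"roll":[0,0,0,0]}' >/dev/null; sh r.sh
python3 -m crank '{"grip":[0.1,0.1,0.1,0.1],"slide":[[0.2,-0.2,0],[0.3,-0.4,0],[0.3,-0.4,0],[0.3,-0.4,0]],"roll":[0,0,0,0]}' >/dev/null; sh r.sh
python3 -m crank '{"grip":[0.1,0.1,0.1,0.1],"slide":[[0,-0.1,0],[0,-0.2,0],[0,-0.2,0],[0,-0.2,0]],"roll":[0,0,0,0]}' >/dev/null; sh r.sh
python3 -m crank '{"grip":[0.1,0.1,0.1,0.1,0.1],"slide":[[0,0.3,0],[0,0.5,0],[0,0.8,0],[0,0.8,0],[0,0.8,0]],"roll":[0,0,0,0,0]}' >/dev/null; sh r.sh
```

```text
[536.7  34.9 188.5] [ 1.23 -1.13 -5.51] [ 0.069 -0.325 -0.031]
[539.1  31.2 188.3] [ 0.81  1.47 -4.08] [ 0.496  0.021 -0.02 ]
[539.1  30.4 188.4] [-0.5   5.98 -2.92] [ 1.424  0.035 -0.002]
[539.3  36.5 188.3] [ 0.18 -1.19 -4.48] [-0.172 -0.054  0.053]
```

```bash

python3 -m crank '{"grip":[0.1,0.1,0.1,0.1,0.1],"slide":[[0,-0.25,0],[0,-0.25,-0.2],[0,-0.25,-0.4],[0,-0.25,-0.4],[0,-0.25,-0.4]],"roll":[0,0,0,0,0]}' >/dev/null; sh r.sh
```

```text
[539.2  34.4 184.2] [-0.64 -0.22 -4.65] [-0.042 -0.029 -0.026]
```

Below the earlier contact height with no force, so the socket is entering. Continuing gently.

```bash

python3 -m crank '{"grip":[0.1,0.1,0.1,0.1],"slide":[[0,0,-0.2],[0,0,-0.4],[0,0,-0.5],[0,0,-0.5]],"roll":[0,0,0,0]}' >/dev/null; sh r.sh
python3 -m crank '{"grip":[0.1,0.1,0.1,0.1,0.1],"slide":[[0,0,-0.3],[0,0,-0.6],[0,0,-0.8],[0,0,-0.8],[0,0,-0.8]],"roll":[0,0,0,0,0]}' >/dev/null; sh r.sh
```

```text
[539.1  34.4 179.1] [-0.69 -0.01 -4.13] [-0.012 -0.058 -0.025]
[539.2  34.4 171.2] [ 0.07 -0.77 -3.97] [-0.019 -0.018 -0.053]
```

```bash

python3 -m crank '{"grip":[0.1,0.1,0.1,0.1,0.1,0.1],"slide":[[0,0,-0.4],[0,0,-0.8],[0,0,-1.1],[0,0,-1.3],[0,0,-1.3],[0,0,-1.3]],"roll":[0,0,0,0,0,0]}' >/dev/null; sh r.sh
python3 -m crank '{"grip":[0.1,0.1,0.1],"slide":[[0,0,-0.1],[0,0,-0.2],[0,0,-0.2]],"roll":[0,0,0]}' >/dev/null; sh r.sh
```

```text
[539.3  34.4 158.3] [-1.    0.36 -5.46] [ 0.017 -0.05  -0.03 ]
[539.7  34.4 157.5] [-1.26 -0.44  4.08] [ 0.049  0.313 -0.019]
```

The socket is fully home: z is 28 mm below the rest-on-top height, with light reaction. Next I relax the press and wind by the boss.

```bash

python3 -m crank '{"grip":[0.1,0.1,0.1,0.1,0.1,0.1,0.1,0.1,0.1,0.1],"slide":[[0,0,0.15],[0,0,0.15],[0,0,0.15],[0,0,0.15],[0,0,0.15],[0,0,0.15],[0,0,0.15],[0,0,0.15],[0,0,0.15],[0,0,0.15]],"roll":[0,-6,-13,-20,-27,-34,-41,-48,-54,-54]}' ; sh r.sh
python3 -c "
from h import *
print(manip.get_state()['qpos'].round(3))
w=grab('wrist','w4');t=grab('top','t4');s=grab('side','s4')
print(proj(t,(.539,.034,.1)),proj(w,(.64,.034,.08)),proj(s,(.64,.034,.08)))"
```

```text
clock: 16.9
position: [0.5407, 0.0358, 0.1576]
ee_rot: [-0.342, 0.62, -0.339, -0.619]
contact_force: [3.9, 3.8, -5.7]
width: 0.0234
[540.7  35.8 157.6] [ 3.86  3.77 -5.74] [ 1.123 -0.971  0.043]
[-0.064  0.277  1.695  0.003  1.166  2.51 ]
[250.79162667 195.88299869] [149.15161794 127.02241108] [226.08010574 201.71149122]
```

```bash
cat > tr.py <<'E'
from h import *
import sys
def riser(tag):
    f=cv2.cvtColor(load(tag)["frame"],cv2.COLOR_RGB2HSV)
    m=cv2.inRange(f,(3,90,40),(16,255,230)); return m
def prof(tag):
    # top view: row of riser's edges for end columns
    g=load(tag)["frame"].astype(float); m=(riser(tag)>0)
    out=[]
    for c0,c1 in((193,225),(280,310)):
        mm=m[130:165,c0:c1]; out.append((mm.sum(),(mm*np.arange(130,165)[:,None]).sum()/max(mm.sum(),1)))
    return out
for t in sys.argv[1:]: print(t,np.round(prof(t),2).tolist())
E
python3 tr.py top0 t4
python3 - <<'E'
from h import *
f=[cv2.imread(f"pics/{n}.png") for n in("side0","s4")]
cr=[cv2.resize(x[165:245,165:290],(400,256),interpolation=cv2.INTER_CUBIC) for x in f]
t=[cv2.imread(f"pics/{n}.png") for n in("top0","t4")]
ct=[cv2.resize(x[120:220,180:320],(400,286),interpolation=cv2.INTER_CUBIC) for x in t]
cv2.imwrite("pics/c5.png",np.vstack([np.hstack(cr),np.hstack(ct)]))
E
```

```text
top0 [[374.0, 147.52], [347.0, 144.89]]
t4 [[346.0, 147.2], [350.0, 144.88]]
```

View pics/c5.png

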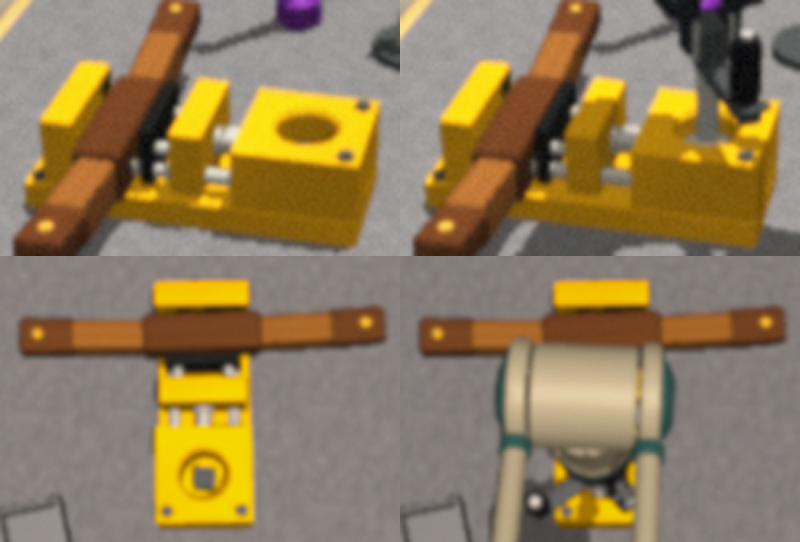

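The side crops show the pad standing clear of the moving jaw on its rods, and the jaw moved as expected. The lateral load suggests the true axis is about 3–4 mm further in +x, at about (543,34). I'll release, re-centre, roll +180 and regrip.

```bash

python3 -m crank '{"grip":[1,1,1,1,1,1,1,1,1,1,1,1,1,1,1,1,1,1,1,1],"slide":[[0,0,0],[0,0,0],[0,0,0],[0,0,0],[0.35,0,0],[0.35,0,0],[0.35,0,0],[0.35,0,0],[0.35,0,0],[0.35,0,0],[0.35,0,0],[0.35,0,0],[0.35,0,0],[0.35,0,0],[0.35,0,0],[0.35,0,0],[0.35,0,0],[0.35,0,0],[0.35,0,0],[0.35,0,0]],"roll":[0,0,0,0,0,8.5,17,25.5,34,42.5,51,59.5,68,76.5,85,93.5,102,110.5,119,127.5]}' ; sh r.sh
python3 -m crank '{"grip":[1,1,1,1,1,1,1,1,0.1,0.1,0.1,0.1,0.1,0.1,0.1],"slide":[[0,0,0],[0,0,0],[0,0,0],[0,0,0],[0,0,0],[0,0,0],[0,0,0],[0,0,0],[0,0,0],[0,0,0],[0,0,0],[0,0,0],[0,0,0],[0,0,0],[0,0,0]],"roll":[8.5,17,25.5,34,42.5,51,52.5,52.5,52.5,52.5,52.5,52.5,52.5,52.5,52.5]}' 60; sh r.sh
python3 -c "
from h import *
print(manip.get_state()['qpos'].round(3))"
```

```text
clock: 19.05
position: [0.543, 0.0343, 0.1579]
ee_rot: [0.407, 0.578, 0.407, -0.578]
contact_force: [0.3, 0.2, -0.1]
width: 0.0852
[543.   34.3 157.9] [ 0.34  0.16 -0.11] [-0.071  0.009 -0.005]
clock: 20.55
position: [0.5427, 0.0343, 0.158]
ee_rot: [0.62, 0.34, 0.62, -0.34]
contact_force: [-1.7, -0.6, 1.5]
width: 0.0233
[542.7  34.3 158. ] [-1.7  -0.6   1.48] [-0.042  0.152  0.009]
[-0.065  0.281  1.689 -0.     1.172 -0.631]
```

```bash

python3 -m crank '{"grip":[0.1,0.1,0.1,0.1,0.1,0.1,0.1,0.1],"slide":[[0,0,0],[0,0,0],[0,0,0],[0,0,0],[0,0,0],[0,0,0],[0,0,0],[0,0,0]],"roll":[-7,-14,-21,-28,-35,-42,-49,-56]}' >/dev/null; sh r.sh
python3 -m crank '{"grip":[0.1,0.1,0.1,0.1,0.1,0.1,0.1,0.1,0.1,0.1],"slide":[[0,0,0],[0,0,0],[0,0,0],[0,0,0],[0,0,0],[0,0,0],[0,0,0],[0,0,0],[0,0,0],[0,0,0]],"roll":[-7,-14,-21,-28,-35,-42,-49,-56,-64,-64]}' >/dev/null; sh r.sh
python3 - <<'E'
from h import *
print(manip.get_state()['qpos'].round(3)[5])
w=grab('wrist','w5');t=grab('top','t5');s=grab('side','s5')
a=cv2.resize(cv2.imread("pics/w5.png")[0:150,150:350],(440,330),interpolation=cv2.INTER_CUBIC)
b=cv2.resize(cv2.imread("pics/s5.png")[165:245,165:275],(360,262),interpolation=cv2.INTER_CUBIC)
b=cv2.copyMakeBorder(b,0,68,0,0,0); cv2.imwrite("pics/c6.png",np.hstack([a,b]))
E
python3 tr.py t4 t5
```

```text
[543.2  34.5 158. ] [-0.26  0.68  0.67] [-0.    -0.026  0.114]
[543.5  34.1 158. ] [ 0.45 -0.79  0.54] [-0.311 -0.269 -0.021]
1.464
t4 [[346.0, 147.2], [350.0, 144.88]]
t5 [[345.0, 146.32], [352.0, 145.3]]
```

View pics/c6.png

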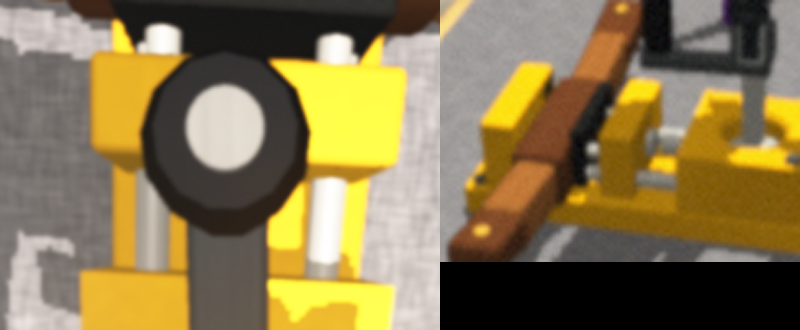

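The knob now sits over the jaw in the wrist view. The pad (black, crop rows 0–50) is at the riser, and the top view shows the riser's tilt straightening, so contact has begun. I'll wind in small steps and track the riser by top-camera centroid.

```bash

G(){ python3 -c "
from h import *
grab('top','t$1');grab('side','s$1')"; }
W(){ :; }
python3 -m crank '{"grip":[0.1,0.1,0.1,0.1],"slide":[[0,0,0],[0,0,0],[0,0,0],[0,0,0]],"roll":[-7,-14,-20,-20]}' >/dev/null; sh r.sh; G 6
python3 -m crank '{"grip":[0.1,0.1,0.1,0.1],"slide":[[0,0,0],[0,0,0],[0,0,0],[0,0,0]],"roll":[-7,-14,-20,-20]}' >/dev/null; sh r.sh; G 7
python3 -m crank '{"grip":[0.1,0.1,0.1,0.1],"slide":[[0,0,0],[0,0,0],[0,0,0],[0,0,0]],"roll":[-7,-14,-20,-20]}' >/dev/null; sh r.sh; G 8
cat >> tr.py <<'E'
# side view: riser's ends centroid
for t in [a.replace("top","side") if "top" in a else a.replace("t","s") for a in sys.argv[1:]]:
    m=riser(t)>0; m[:170]=0; m[250:]=0; m[:,:165]=0; m[:,240:]=0
    o=[]
    for r0,r1 in((215,243),(165,182)):
        mm=m.copy(); mm[:r0]=0; mm[r1:]=0; ys,xs=np.nonzero(mm); o.append((len(xs),xs.mean().round(2),ys.mean().round(2)))
    print(t,o)
E
python3 tr.py top0 t4 t5 t6 t7 t8
```

```text
[543.3  34.  158. ] [ 1.66 -1.76  0.66] [-0.433 -0.434 -0.025]
[543.2  34.  158. ] [ 1.54 -2.71  0.8 ] [-0.652 -0.505 -0.023]
[543.1  34.  158. ] [ 1.83 -3.06  0.67] [-0.784 -0.501  0.049]
top0 [[374.0, 147.52], [347.0, 144.89]]
t4 [[346.0, 147.2], [350.0, 144.88]]
t5 [[345.0, 146.32], [352.0, 145.3]]
t6 [[344.0, 146.12], [345.0, 145.03]]
t7 [[346.0, 146.13], [345.0, 145.03]]
t8 [[346.0, 146.11], [346.0, 145.04]]
side0 [(591, np.float64(188.61), np.float64(228.71)), (175, np.float64(217.52), np.float64(175.55))]
s4 [(592, np.float64(188.67), np.float64(228.68)), (175, np.float64(217.52), np.float64(175.55))]
s5 [(611, np.float64(187.46), np.float64(228.8)), (176, np.float64(218.05), np.float64(175.6))]
s6 [(609, np.float64(187.14), np.float64(228.82)), (175, np.float64(217.74), np.float64(175.62))]
s7 [(611, np.float64(187.02), np.float64(228.74)), (174, np.float64(217.7), np.float64(175.61))]
s8 [(605, np.float64(186.92), np.float64(228.74)), (173, np.float64(217.65), np.float64(175.63))]
```

The riser stopped moving between t5 and t6, so it is against the fixed jaw and the pad is now pressed about 3.5–4.8 mm. I'll regrip, wind 45° more, then check closely.

```bash

python3 -m crank '{"grip":[1,1,1,1,1,1,1,1,1,1,1,1,1,1,1,1,1,1,1,1],"slide":[[0,0,0],[0,0,0],[0,0,0],[0,0,0],[0,0,0],[0,0,0],[0,0,0],[0,0,0],[0,0,0],[0,0,0],[0,0,0],[0,0,0],[0,0,0],[0,0,0],[0,0,0],[0,0,0],[0,0,0],[0,0,0],[0,0,0],[0,0,0]],"roll":[0,0,0,0,0,8.5,17,25.5,34,42.5,51,59.5,68,76.5,85,93.5,102,110.5,119,127.5]}' >/dev/null
python3 -m crank '{"grip":[1,1,1,1,1,1,1,1,0.1,0.1,0.1,0.1,0.1,0.1,0.1],"slide":[[0,0,0],[0,0,0],[0,0,0],[0,0,0],[0,0,0],[0,0,0],[0,0,0],[0,0,0],[0,0,0],[0,0,0],[0,0,0],[0,0,0],[0,0,0],[0,0,0],[0,0,0]],"roll":[8.5,17,25.5,34,42.5,51,52.5,52.5,52.5,52.5,52.5,52.5,52.5,52.5,52.5]}' 60; sh r.sh
python3 -m crank '{"grip":[0.1,0.1,0.1,0.1,0.1,0.1,0.1,0.1],"slide":[[0,0,0],[0,0,0],[0,0,0],[0,0,0],[0,0,0],[0,0,0],[0,0,0],[0,0,0]],"roll":[-7,-14,-21,-28,-35,-42,-45,-45]}' ; sh r.sh
python3 -c "
from h import *
grab('top','t9');grab('side','s9');print(manip.get_state()['qpos'].round(3))"
python3 tr.py t8 t9
```

```text
clock: 27.5
position: [0.5429, 0.0344, 0.158]
ee_rot: [0.62, 0.341, 0.62, -0.34]
contact_force: [-0.4, 0.2, 1.8]
width: 0.0231
[542.9  34.4 158. ] [-0.4   0.23  1.84] [-0.004  0.107 -0.016]
clock: 28.3
position: [0.5432, 0.0344, 0.158]
ee_rot: [0.443, 0.552, 0.442, -0.551]
contact_force: [-0.3, 0.2, 1.5]
width: 0.0228
[543.2  34.4 158. ] [-0.33  0.2   1.45] [ 0.133 -0.123  0.019]
[-0.065  0.281  1.688  0.     1.171  0.154]
t8 [[346.0, 146.11], [346.0, 145.04]]
t9 [[347.0, 146.11], [347.0, 145.03]]
s8 [(605, np.float64(186.92), np.float64(228.74)), (173, np.float64(217.65), np.float64(175.63))]
s9 [(612, np.float64(187.2), np.float64(228.77)), (176, np.float64(217.8), np.float64(175.59))]
```

Now I let go, lift clear and take a close look at the pad/jaw gap.

```bash

python3 -m crank '{"grip":[1,1,1,1,1,1,1,1,1,1,1,1,1,1,1,1,1,1,1],"slide":[[0,0,0],[0,0,0],[0,0,0],[0,0,0],[0,0,0],[0,0,3],[0,0,7],[0,0,11],[0,0,14],[2,0,15],[4,0,15],[6,0,15],[6,0,15],[6,0,15],[6,0,15],[6,0,15],[6,0,15],[6,0,15],[6,0,15]],"roll":[0,0,0,0,0,0,0,0,0,-8,-16,-24,-32,-40,-48,-56,-64,-72,-80]}' ; sh r.sh
python3 - <<'E'
from h import *
w=grab('wrist','w10');grab('side','s10')
for X in [(.543,.034,.188),(.62,.034,.095),(.66,.034,.078)]: print(proj(w,X).round(0))
f=cv2.imread("pics/w10.png"); cv2.imwrite("pics/c7.png",cv2.resize(f[0:240,130:450],(800,600),interpolation=cv2.INTER_CUBIC))
E
```

```text
clock: 30.3
position: [0.6027, 0.0344, 0.3077]
ee_rot: [0.018, -0.707, 0.018, 0.707]
contact_force: [-0.5, -0.7, 0.5]
width: 0.0855
[602.7  34.4 307.7] [-0.55 -0.71  0.5 ] [-0.036  0.011 -0.044]
[256. 235.]
[253. 150.]
[251. 118.]
```

View pics/c7.png

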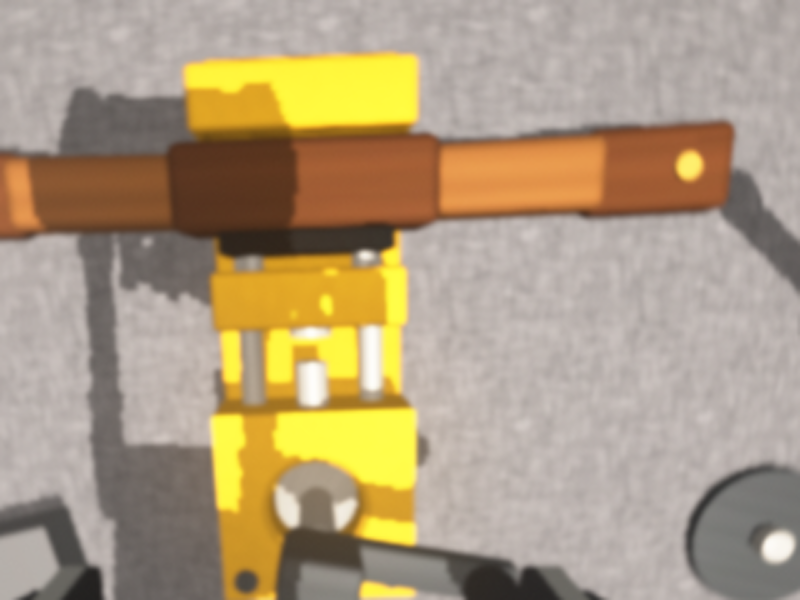

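The crank is seated with the knob at lower right. The riser is square against the fixed jaw, and the pad (black, crop rows 230–252) sits about 16 px, roughly 7–8 mm, ahead of the moving jaw (row 268). I'll make one before/after check of that gap in the side camera, rectified on the vise's side plane.

```bash
python3 - <<'E'
from h import *
rows=[]
for tag in("side0","s5","s8","s10"):
    d=load(tag); f=cv2.cvtColor(d["frame"],cv2.COLOR_RGB2BGR)
    xs=np.linspace(.56,.72,800); zs=np.linspace(.105,.035,140)
    X=np.array([[x,.082,z] for z in zs for x in xs])
    uv=cv2.projectPoints(X,cv2.Rodrigues(d["R"])[0],d["t"],d["K"],d["distortion"])[0].reshape(140,800,2).astype(np.float32)
    o=cv2.remap(f,uv[...,0],uv[...,1],cv2.INTER_CUBIC)
    for i in range(0,800,50): cv2.line(o,(i,0),(i,4),(255,255,255),1)
    rows.append(o)
cv2.imwrite("pics/c8.png",np.vstack(rows))
E
```

```text
(no output)
```

View pics/c8.png

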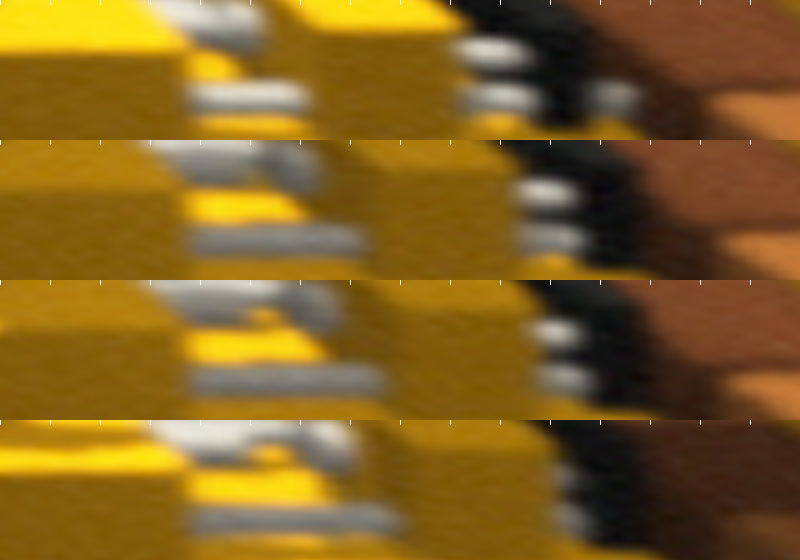

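The rod showing between jaw and pad went from about 71 px free to 32 px now at 5 px/mm. That is about 8 mm of pad compression, which is half way, and it agrees with the wound angle (about 8 mm). The gripper is clear of everything, so I'm handing in.

```bash
python3 -c "
from h import *
s=manip.get_state();print(s['clock'],s['contact_force'].round(2),s['width']);print(manip.sign_off())"
```

```text
30.4 [ 0.35  0.09 -0.07] 0.08515124750388264
the job is handed in; nothing more can be done
None
```

The job is handed in at 30.4 s: the crank is seated on the drive, the vise is wound to about half pad travel, and the gripper is open and clear. `sign_off` gave no verdict.

**What I did**
- I took the grey crank by its boss from the stand.
- I felt the well walls to centre the socket, then lowered it fully home. It went 28 mm below where it had rested on top of the drive, with about 10 N of reaction at the bottom.
- I wound it about 279° clockwise by the boss, in three turns with two regrips.

**Last checks**
- **Pad:** before/after side views put the compression at about 8 mm of 16. The wound angle gives about 8 mm too.
- **Riser:** it stopped moving once against the fixed jaw.
- **Crank:** the close wrist view showed its collar down in the well after I let go.
- **Release:** contact force was about 0 N and the fingers were fully open.
- **Tray, spool and screwdriver:** I never moved close to them, but I did not re-measure their positions at the end.

**Errors and disagreements**
- I mis-added the first approach by 13 mm, so the socket touched the vise head's top face with about 10 N. I lifted and corrected it.
- The first search on top of the drive did not find the fit, which is why I felt the well walls.
- The gap read from the single wrist picture was less certain, implying about 7 to 9 mm of compression. A rough reading of the first top view suggested less, so I relied on the side-view comparison.
- I viewed 12 pictures, two over the budget.

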